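# Check the ratchet brake of an indexing spindle

### The job

Check the brake of the blue indexing spindle: pull its lever with the black knob back to the third notch, the one with the red mark, and no further, and let go so that the ratchet holds it there by itself. Then press the green release button until the lever has swung all the way back to rest, and let the button come up. Do not knock over the oil bottle or the jar.

Things in the scene. Friction and masses are not known exactly. Their poses are not given: they have to be found in the camera images.
- brake: blue indexing spindle with brake, bolted to the bench, 200 (x) by 330 (y) mm; origin at its foot on the bench, straight below the lever's pivot; z up. Lever swings in its x-z plane (y = 0), pivot 95 mm up. Headstock (125 mm high) and three-jaw chuck on the -y side (y -190 to -45 mm); button post on the +y side (centre y +120 mm, 66 mm square, 88 mm high, collar to 96).
- red_mark (a point): outer end of the red mark of the third notch, on the rim of the dark quadrant plate beside the lever (y = -22 mm, 102 mm from the pivot). The rim bears four marks, white, white, red, white, counted from the lever's rest side (block's +x) towards -x: notches 1 to 4. The plate rises to 197 mm above the bench.
- lever (a joint): lever angle, rad: 0 at rest, leaning 0.65 rad from vertical to the block's +x; grows as its top is pulled to the block's -x (lean = 0.65 - angle). Ratchet holds it at 0.28, 0.56, 0.84 (third notch, red) and 1.12; it catches once pulled just past a notch (up to 0.2 past is still that notch) and settles back on it when let go. End stop 1.25. Released, it swings back to 0 by spring in about a second.
- lever_knob (a point): centre of the black knob at the lever's end, 160 mm from the pivot, on a 16 mm steel shaft: a disc of 42 mm diameter, 32 mm thick along the block's y, with flat sides. It can be pinched from above by its flat sides and turns between the pads along its arc. Pull there: about 2 N at rest, 4 N at the third notch, about 2 N more while clicking over a notch or moving fast.
- release (a joint): travel of the green button, m: 0 up, 0.010 fully down. Spring: 1 N up, 4 N fully down, about 1 N more while the lever hangs on the pawl. It dips by itself as the lever clicks over a notch. The pawl lets go at 0.006 to 0.007; if the button comes up too early, the next lower notch catches the lever.
- release_top (a point): centre of the top of the green button (38 mm diameter), 120 mm above the bench when up, at x = 0, y = +120 mm in the block's frame; pressed straight down.
- oil_bottle: blue plastic oil bottle with a white cap, 60 mm diameter, 160 mm high; origin at the centre of its underside, z up; stands near the block, on the button's side.
- jar: amber glass jar with a steel lid, 64 mm diameter, 85 mm high; origin at the centre of its underside, z up; stands near the chuck, on the robot's side.
There are look-alikes about, which are no part of the job. Several things have the shape of the oil_bottle; the one meant has the colours described above.

How it is judged:
By the outcome, as a careful person would: the job done as asked, in the order asked, and still so for the second after the job is handed in, with the robot touching nothing.
It also fails if it takes over 48 s, if anything falls off the work surface, if the arm or the gripper's body presses on something with over 40 N, if the wrist force passes 120 N, or if a joint passes its speed limit or range.

### The arm

A 6-joint arm with a two-finger parallel gripper is mounted at the origin on the work surface. World frame = base frame: x ahead of the robot, y to its left, z up, the work surface at z = 0. Lengths are in m, angles in rad, forces in N, time in s.
With the tool pointing down it reaches from about 0.25 to 0.775 m from the base axis. Payload 4 kg.
Tool frame: the origin (TCP) lies between the finger pads; the fingertips stand 19 mm ahead of it and the grasp point (between the pads) is the TCP; x points along the fingers, y is the direction in which the jaws open and shut, and the axes are right-handed (so a half turn about x gives the same grasp; the last joint's range is limited). The gripper opens to 85 mm and grips with 20 to 120 N. Pads are 22 mm wide; open, the fingers measure 114 mm over their backs; the gripper's body (76 mm by 85 mm) begins 54 mm behind the grasp point. The pads swing forward as they close: fully open they stand 13 mm farther back than shut.
Start: joints at [1.007, 0.087, 1.371, -0, 1.684, -0.103], TCP at [0.245, 0.493, 0.25] pointing down, gripper open.
Joint ranges: [-3.1, 3.1], [-0.76, 2.03], [0.27, 2.55], [-1.08, 4.22], [0.17, 2.65], [-2.57, 2.57]. Speed limits (rad/s): [2.79, 2.79, 3.14, 3.14, 3.14, 3.14].

### API

Orientations are given as a rotation vector (axis times angle).
In Python, from rig import bot gives the robot as it stands. Calls block until the motion is done:
- bot.goto(position, orientation): joint-space move of the TCP to a pose.
- bot.line_to(position, max_speed=0.15, ori=None): straight line of the TCP; ori=None keeps the orientation; max_speed is the mean speed in m/s.
- bot.movej(angles): joint-space move.
- bot.grip(opening): finger opening in m; the grip force is fixed at half the most; returns when the fingers have stopped.
- bot.pause(seconds).
- bot.solve_ik(position, orientation): joint angles nearest the present ones, or None.
- bot.read_state(): the state.
- bot.capture(name): name is "side" or "top" or "wrist"; returns the picture (480x640x3 uint8, red, green, blue); there is no depth.
- bot.camera_info(name): a dict with "fx", "fy", "cx", "cy" (pixels), "R" (3x3) and "t" (3): a world point X has camera coordinates R X + t. Camera axes: x right, y down, z forward; pixel columns grow to the right and rows downward; lengths in m; the calibration is good to about 2 mm. A picture is of the moment at which its call begins: read the wrist's pose just before it. camera_info takes no time and is no camera call; for the wrist camera it gives the pose at the moment of the call.
A pose or a line that the arm cannot do raises bot.MotionError and nothing moves.
- bot.finish_job(): hands the job in, once; it reports no verdict.
The state is a dict: "time": time; "joints": joint angles; "dq": joint speeds; "joint_torque": joint torques, N m; "tcp_pos": TCP position; "tool_rot": TCP orientation; "force": force on the tool from outside, world axes, zero at the start; "wrist_torque": the same for the moment, N m; "width": finger opening in m.
Only numpy, scipy, OpenCV 4.12 (cv2) and the standard library are available. Lean on these libraries where they do the work, as an engineer would, in place of code of your own. Each camera call takes 0.05 s, during which the arm holds its last target.

## Working session

There is one attempt and no reset: what is moved stays moved. The work goes in short steps, each a Python script; the robot and the scene stay as the last script left them, time stands still between calls to the robot, and variables do not carry over. Pictures are saved under pics/ and viewed, and the job is handed in when it is done.

```bash
ls; mkdir -p pics; python3 - <<'E'
from rig import bot
import cv2
for n in ("side","top","wrist"):
    im=bot.capture(n); cv2.imwrite(f"pics/{n}0.png",im[:,:,::-1])
    c=bot.camera_info(n); print(n,c)
s=bot.read_state(); print(s)
E
```

```text
pics
side {'fx': 552.2996369614398, 'fy': 552.2996369614398, 'cx': 320.4053215020905, 'cy': 233.3714943650762, 'R': array([[ 0.74318614, -0.66895591,  0.01312837],
       [-0.46389127, -0.52930795, -0.71037877],
       [ 0.48216102,  0.52185352, -0.70369713]]), 't': array([-0.35457494,  0.37638305,  0.74832373])}
top {'fx': 624.697483750718, 'fy': 624.697483750718, 'cx': 313.10360999918, 'cy': 236.48730948655583, 'R': array([[ 0.00850943, -0.99984696, -0.01528551],
       [-0.9966939 , -0.00724543, -0.0809245 ],
       [ 0.08080137,  0.0159236 , -0.99660302]]), 't': array([0.06040821, 0.55294327, 1.15530194])}
wrist {'fx': 379.93617396043055, 'fy': 379.93617396043055, 'cx': 320.73051328371554, 'cy': 238.42321698250848, 'R': array([[ 0.44438595,  0.89583485, -0.00102817],
       [ 0.84868156, -0.42062718,  0.3206437 ],
       [ 0.28681133, -0.14336215, -0.94719932]]), 't': array([-0.54887976, -0.04125099,  0.37912261])}
{'time': 0.15, 'joints': array([ 1.00686690e+00,  8.77817233e-02,  1.37190814e+00,  1.71893849e-05,
        1.68356816e+00, -1.03108529e-01]), 'dq': array([ 0.00136353, -0.00186242, -0.00472681, -0.00041817, -0.00164091,
        0.00082293]), 'joint_torque': array([ 1.48993666e-03, -3.52371883e+01, -3.13678586e+01, -1.32282407e-04,
        8.04885960e-03, -1.67292075e-05]), 'tcp_pos': array([0.24439699, 0.49233776, 0.24940936]), 'tool_rot': array([ 0.36013301,  1.54098793, -0.36261417]), 'force': array([-0.272486  , -0.45135482,  0.13878462]), 'wrist_torque': array([0.01134357, 0.03485558, 0.04080837]), 'width': 0.08556841486397362}
```

View pics/side0.png

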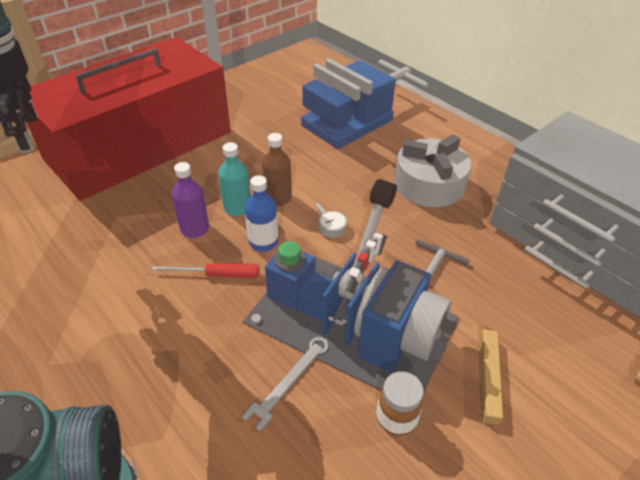

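View pics/top0.png

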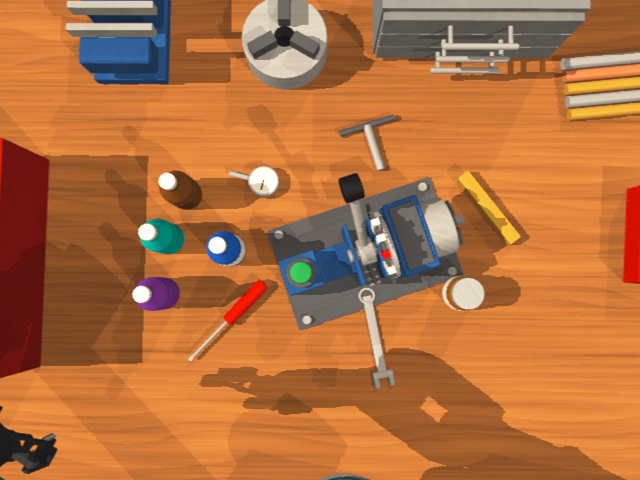

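View pics/wrist0.png

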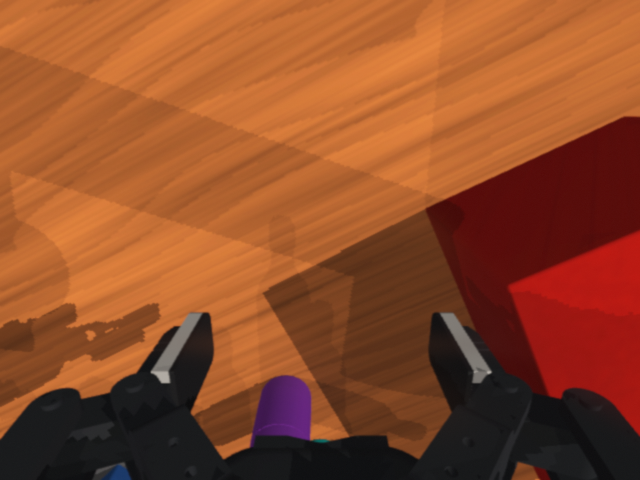

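The side and top views show the brake, with the button at about (301,272) in top, the knob at about (352,188) and the red mark at about (386,254). The blue bottle is at about (218,245) and the jar at about (463,292). I'll enlarge these.

```bash
python3 - <<'E'
import cv2
a=cv2.imread("pics/top0.png")[160:340,190:490]; cv2.imwrite("pics/topc.png",cv2.resize(a,(800,480),interpolation=cv2.INTER_CUBIC))
a=cv2.imread("pics/side0.png")[165:435,230:510]; cv2.imwrite("pics/sidec.png",cv2.resize(a,(622,600),interpolation=cv2.INTER_CUBIC))
E
```

```text
(no output)
```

View pics/topc.png

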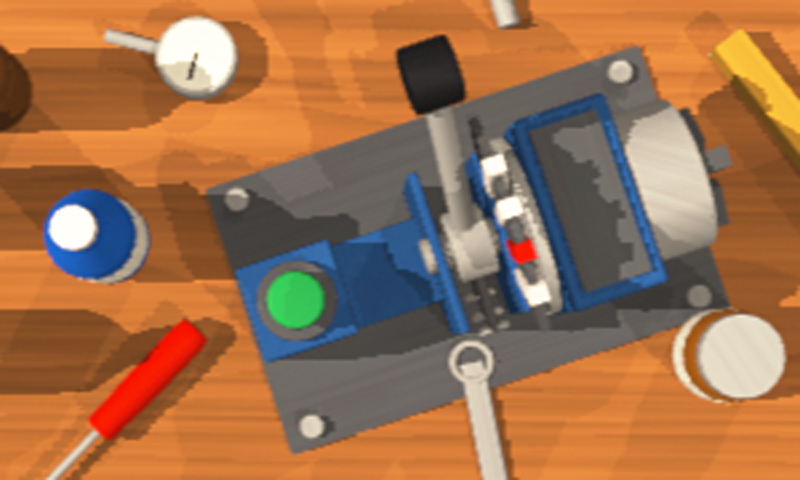

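View pics/sidec.png

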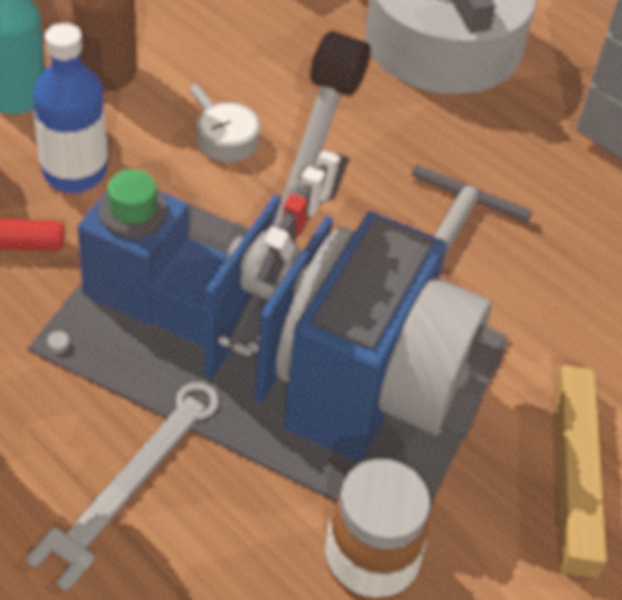

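```bash
cat > h.py <<'E'
import numpy as np, cv2
from scipy.optimize import least_squares
from rig import bot
def proj(n,X,c=None):
    c=c or bot.camera_info(n); p=np.asarray(X)@c['R'].T+c['t']
    return np.stack([c['fx']*p[...,0]/p[...,2]+c['cx'],c['fy']*p[...,1]/p[...,2]+c['cy']],-1)
def knob(a,r=.16): l=.65-a; return np.array([r*np.sin(l),0,.095+r*np.cos(l)])
BUT=np.array([0,.12,.12]); l=.65-.84; RED=np.array([.102*np.sin(l),-.022,.095+.102*np.cos(l)])
def W(p,b):
    x,y,t=p[:3]; c,s=np.cos(t),np.sin(t); return np.array([c*b[0]-s*b[1]+x,s*b[0]+c*b[1]+y,b[2]])
def ray_at_z(n,uv,z):
    c=bot.camera_info(n); d=c['R'].T@np.array([(uv[0]-c['cx'])/c['fx'],(uv[1]-c['cy'])/c['fy'],1]); o=-c['R'].T@c['t']
    return o+d*(z-o[2])/d[2]
E
python3 - <<'E'
from h import *
obs=[('top',BUT,(301,272.1)),('side',BUT,(289.4,248.7)),('top',knob(0),(351.8,188.1)),('side',knob(0),(383,192.9)),
('top',RED,(385.9,253.5)),('side',RED,(362.5,258.5))]
f=lambda p:np.concatenate([proj(n,W(p,b))-uv for n,b,uv in obs])
r=least_squares(f,[.5,0,.3],loss='soft_l1'); print(r.x,r.fun.reshape(-1,2).round(1))
for b in (BUT,knob(0),knob(.84)): print(W(r.x,b))
print('bottle',ray_at_z('top',(190+73/2.667,160+227/2.667),.16),'jar',ray_at_z('top',(190+741/2.667,160+356/2.667),.085))
E
```

```text
[ 0.51988809 -0.02950781  0.32900768] [[-0.3  1. ]
 [ 0.6 -1.5]
 [-0.3  1. ]
 [ 0.6 -0.7]
 [ 1.   2. ]
 [ 0.6 -4. ]]
[0.4811156 0.0840558 0.12     ]
[0.6115243  0.0017783  0.22237341]
[ 0.49129143 -0.03927119  0.25212068]
bottle [0.52573596 0.22213094 0.16      ] jar [ 0.44839362 -0.21043576  0.085     ]
```

Residuals are about 2 mm. Next I'll hover above the knob and check with the wrist camera.

```bash
cat >> h.py <<'E'
from scipy.spatial.transform import Rotation as Ro
P=np.array([0.51989,-0.02951,0.3290])
def ori(p=P,sgn=1):
    t=p[2]; x=np.array([0,0,-1.]); y=sgn*np.array([-np.sin(t),np.cos(t),0]); return Ro.from_matrix(np.stack([x,y,np.cross(x,y)],1)).as_rotvec()
def snap(n,f,crop=None,sc=1):
    im=bot.capture(n)[:,:,::-1]
    if crop: u0,v0,u1,v1=crop; im=cv2.resize(im[v0:v1,u0:u1],None,fx=sc,fy=sc,interpolation=cv2.INTER_CUBIC)
    cv2.imwrite('pics/'+f,im)
E
python3 - <<'E'
from h import *
best=[]
for s in (1,-1):
    q=[bot.solve_ik(W(P,b)+[0,0,.08],ori(sgn=s)) for b in (knob(0),knob(.92),BUT)]
    print(s,[None if a is None else a.round(2) for a in q])
    if q[0] is not None: best.append((abs(q[0]-bot.read_state()['joints']).max(),s))
s=min(best)[1]; print(s)
bot.goto(W(P,knob(0))+[-.0,0,.09],ori(sgn=s))
c=bot.camera_info('wrist'); snap('wrist','w1.png'); 
print(bot.read_state()['time'],bot.read_state()['tcp_pos'])
for b in (knob(0),BUT,RED): print(proj('wrist',W(P,b),c))
E
```

```text
1 [array([-0.09,  0.22,  1.11, -0.  ,  1.8 , -1.99]), array([-0.21, -0.07,  1.37, -0.  ,  1.84, -2.11]), array([ 0.06, -0.03,  1.6 , -0.  ,  1.58, -1.84])]
-1 [array([-0.09,  0.22,  1.11, -0.  ,  1.8 ,  1.15]), array([-0.21, -0.07,  1.37, -0.  ,  1.84,  1.03]), array([ 0.06, -0.03,  1.6 , -0.  ,  1.58,  1.3 ])]
-1
2.4 [0.61141199 0.00291565 0.31240855]
[321.95833627 255.16574042]
[193.26730758 311.68522842]
[350.18018094 383.91071509]
```

View pics/w1.png

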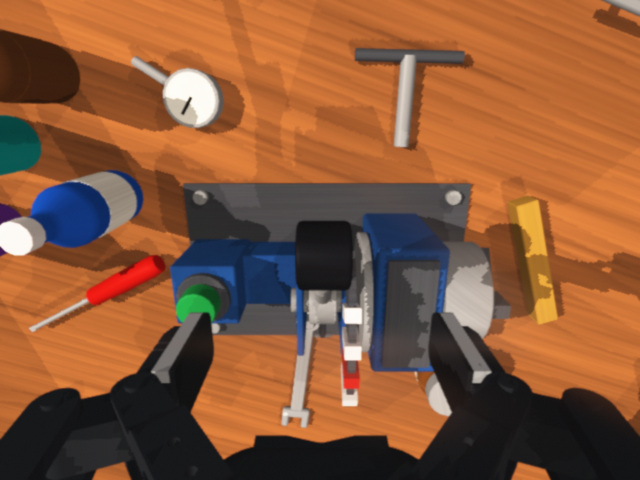

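The wrist view puts the knob at about (324,255), against a predicted (322,255). The button is at about (197,306), within 5 mm of its prediction, and the plate edges are level, so the yaw is right. I'll go for the grasp.

```bash
python3 - <<'E'
from h import *
k=W(P,knob(0))
bot.line_to(k+[0,0,.005],max_speed=.08)
s=bot.read_state(); print(s['time'],s['tcp_pos'],s['force'])
bot.grip(.0)
s=bot.read_state(); print(s['time'],s['tcp_pos'],s['force'],s['width'])
snap('wrist','w2.png'); snap('side','s2.png',(230,130,510,330),2.8)
E
```

```text
3.6167 [0.61192766 0.00171734 0.22829992] [0.16977214 0.10805636 0.4654961 ]
4.15 [0.61174786 0.00143711 0.22777368] [-0.13118495 -1.39051493  2.28681791] 0.030938624356021446
```

View pics/w2.png

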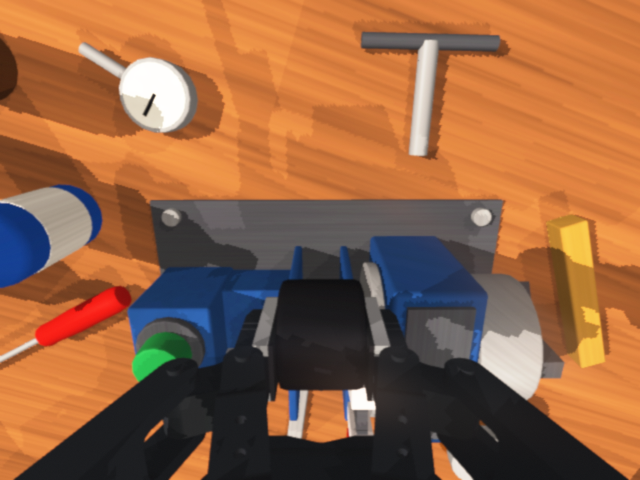

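View pics/s2.png

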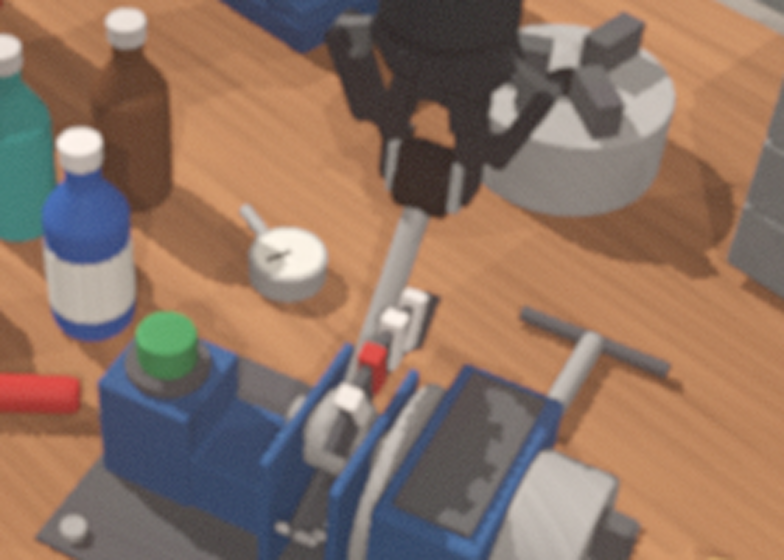

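The knob is held squarely between the pads (width 31 mm). I'll pull it along the arc, watching the force.

```bash
python3 - <<'E'
from h import *
off=bot.read_state()['tcp_pos']-W(P,knob(0)); off=np.array([0,0,.005])
for a in np.append(np.arange(.1,.85,.1),[.87,.93]):
    bot.line_to(W(P,knob(a))+off,max_speed=.07)
    s=bot.read_state(); d=s['tcp_pos']-off-W(P,[0,0,.095])
    lx=d[0]*np.cos(P[2])+d[1]*np.sin(P[2])
    print(round(a,2),round(s['time'],2),'ang',round(.65-np.arctan2(lx,d[2]),3),s['force'].round(1))
snap('side','s3.png',(230,130,510,330),2.8); snap('top','t3.png',(190,160,490,340),2.6)
E
```

```text
0.1 4.62 ang 0.097 [ 4.1 -1.8 -3.4]
0.2 5.0 ang 0.196 [ 4.9 -3.  -3.6]
0.3 5.38 ang 0.301 [ 1.5 -4.4 -3.4]
0.4 5.75 ang 0.397 [ 5.  -3.7 -5.7]
0.5 6.12 ang 0.495 [ 6.4 -4.1 -6.9]
0.6 6.5 ang 0.598 [ 4.2 -3.8 -4.3]
0.7 6.88 ang 0.695 [ 6.3 -3.4 -4.3]
0.8 7.25 ang 0.789 [ 7.2 -3.5 -4.8]
0.87 7.56 ang 0.859 [ 6.8 -3.1 -3.1]
0.93 7.84 ang 0.918 [ 6.5 -2.9 -1.6]
```

View pics/s3.png

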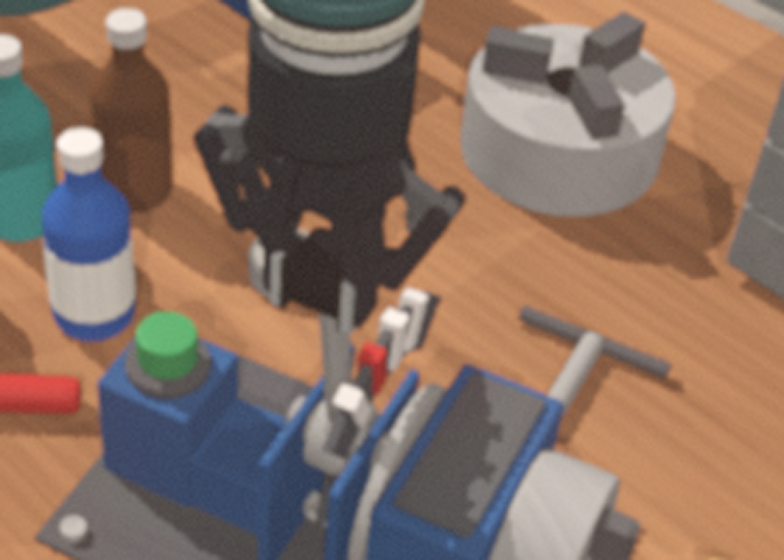

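View pics/t3.png

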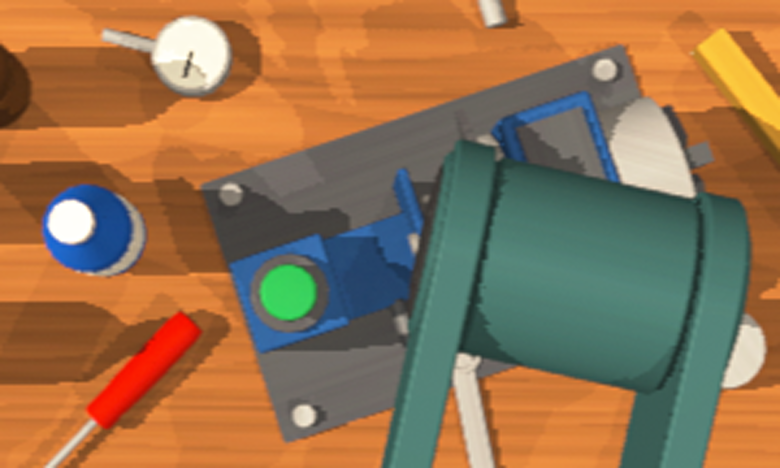

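I felt clicks at about 0.3 and 0.6, but the third is less clear. I'll go to 0.96, still below 1.04, then ease back and see whether the pawl takes the load.

```bash
python3 - <<'E'
from h import *
off=np.array([0,0,.005])
for a in (.96,.90,.86,.83):
    bot.line_to(W(P,knob(a))+off,max_speed=.05); bot.pause(.2)
    s=bot.read_state(); d=s['tcp_pos']-off-W(P,[0,0,.095])
    lx=d[0]*np.cos(P[2])+d[1]*np.sin(P[2]); t=W([0,0,P[2]],[np.cos(.65-a),0,-np.sin(.65-a)])
    print(round(a,2),round(s['time'],2),'ang',round(.65-np.arctan2(lx,d[2]),3),s['force'].round(1),'tang',s['force']@t)
E
```

```text
0.96 8.39 ang 0.945 [ 6.6 -3.  -1.3] tang 4.6020906925301395
0.9 8.93 ang 0.912 [-1.9 -6.2  0.3] tang -3.5779318191899496
0.86 9.41 ang 0.897 [-13.1 -10.    1. ] tang -15.055642128964665
0.83 9.86 ang 0.888 [-22.4 -13.4   2.5] tang -24.65797349683992
```

The pawl holds. It reads about 0.9 by my frame, which means a few mm of offset. I'll unload, let go and look.

```bash
python3 - <<'E'
from h import *
off=np.array([0,0,.005])
bot.line_to(W(P,knob(.908))+off,max_speed=.05); bot.pause(.2); print(bot.read_state()['force'])
bot.grip(.06); s=bot.read_state(); print(s['time'],s['force'],s['width'])
bot.line_to(s['tcp_pos']+[0,0,.07],max_speed=.12)
b=W(P,BUT); bot.goto(b+[0,0,.09],ori(sgn=-1))
bot.grip(0)
c=bot.camera_info('wrist'); print(bot.read_state()['time'])
snap('side','s4.png',(230,130,510,330),2.8); snap('top','t4.png',(190,160,490,340),2.6); snap('wrist','w4.png')
for a in (.28,.56,.84,1.12): print(a,(proj('side',W(P,knob(a)))-[230,130])*2.8,(proj('top',W(P,knob(a)))-[190,160])*2.6)
E
```

```text
[-0.09668647 -5.34827702 -0.28044027]
10.85 [ 0.72428714 -0.65647824 -0.42600396] 0.060103824155354965
12.9
0.28 [404.38986476 183.80699936] [442.75639002 131.94140905]
0.56 [370.76525057 216.01679926] [467.81807835 200.25059442]
0.84 [331.95872793 270.11754385] [492.29211273 273.18996638]
1.12 [291.95923021 342.00996245] [513.34107032 342.33088991]
```

View pics/s4.png

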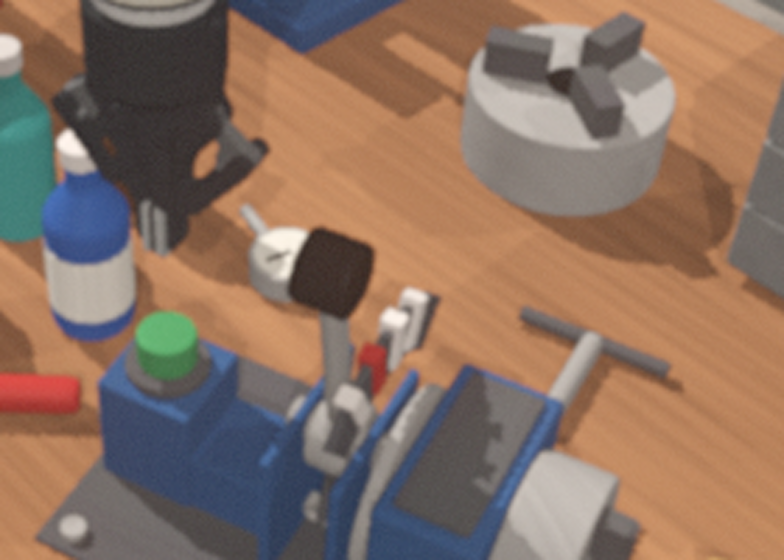

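View pics/t4.png

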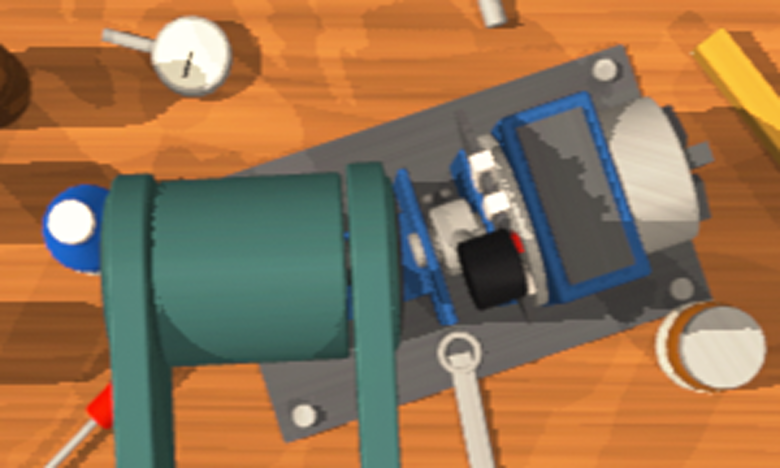

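View pics/w4.png

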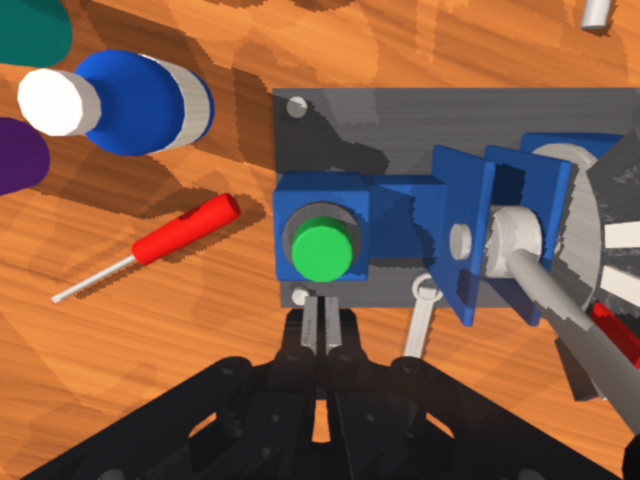

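The lever holds at notch 3: the knob is at (332,272) in the side crop and (493,268) in the top crop, against predictions for 0.84 of (332,270) and (492,273). Next I'll press the button, with its centre seen at (322,249) in the wrist view.

```bash
python3 - <<'E'
from h import *
b=ray_at_z('wrist',(322,248),.12); print('wrist est',b,'fit',W(P,BUT)); b=.5*(b+W(P,BUT))
z=.120+.019+.006
bot.line_to([b[0],b[1],z],max_speed=.1)
while 1:
    z-=.0015; bot.line_to([b[0],b[1],z],max_speed=.04)
    s=bot.read_state(); print(round(s['time'],2),round(z,4),s['tcp_pos'].round(4),s['force'].round(1))
    if s['force'][2]>10 or z<.123: break
bot.pause(1.8)
s=bot.read_state(); print(s['time'],s['tcp_pos'],s['force'])
snap('side','s5.png',(230,130,510,330),2.8)
E
```

```text
wrist est [0.48556013 0.08441642 0.12      ] fit [0.48111838 0.08405391 0.12      ]
14.1 0.1435 [0.4837 0.0843 0.1441] [ 0.5  0.4 -0.1]
14.35 0.142 [0.4833 0.0842 0.142 ] [-0.1  0.3 -0.3]
14.6 0.1405 [0.4832 0.0842 0.1403] [0.1 0.7 0.5]
14.85 0.139 [0.4834 0.0842 0.139 ] [-0.5 -0.3 -0.7]
15.1 0.1375 [0.4834 0.0843 0.1379] [-0.2  0.2  2.8]
15.35 0.136 [0.4834 0.0843 0.1362] [-1.4 -0.2  3.3]
15.6 0.1345 [0.4832 0.0842 0.1337] [0.  0.5 1.6]
15.85 0.133 [0.4832 0.0842 0.133 ] [-1.5 -0.3  3.7]
16.1 0.1315 [0.4833 0.0842 0.1315] [-0.9  0.1  2.9]
16.35 0.13 [0.4834 0.0842 0.13  ] [-1.2  0.8  4.5]
16.6 0.1285 [0.4834 0.0843 0.129 ] [-2.5  0.1  6.4]
16.85 0.127 [0.4835 0.0843 0.1288] [-4.6 -0.3 12. ]
18.65 [0.4834613  0.0843095  0.12885611] [-5.22059951 -0.8383455  10.8501524 ]
```

View pics/s5.png

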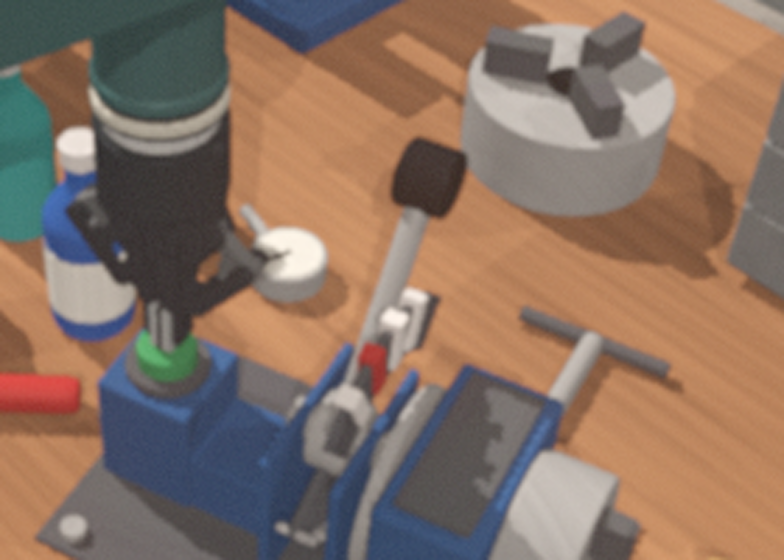

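The button is at its stop and the knob is back at rest: (430,177) now, against (428,176) at the start. I'll lift off and take a last look.

```bash
python3 - <<'E'
from h import *
p=bot.read_state()['tcp_pos']
bot.line_to([p[0],p[1],.15],max_speed=.05); bot.line_to([p[0],p[1],.26],max_speed=.12)
bot.pause(.5); s=bot.read_state(); print(s['time'],s['force'])
snap('side','s6.png'); snap('top','t6.png')
E
```

```text
20.875 [-0.41983085 -0.19704641 -0.44661965]
```

View pics/s6.png

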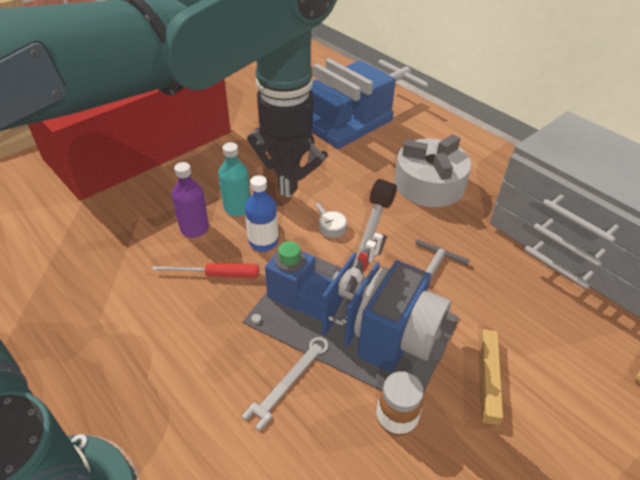

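View pics/t6.png

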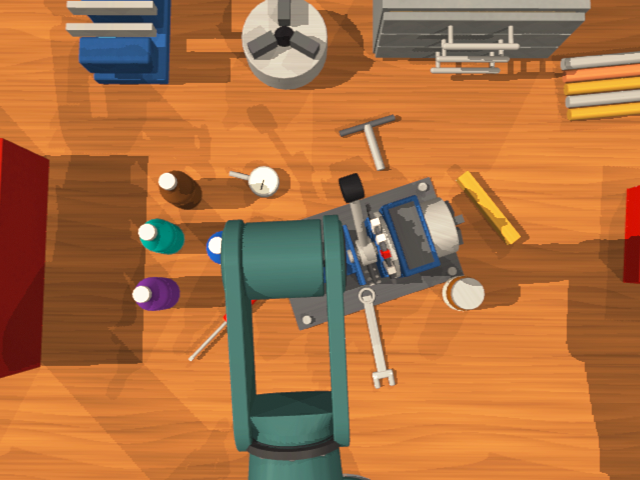

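The lever is at rest with the knob at (383,193) in the side view, and the button is up at (289,249). The bottle and jar are standing where they were, and the robot is clear.

```bash
python3 -c "
from rig import bot
bot.finish_job(); print(bot.read_state()['time'])"
```

```text
the job is handed in; nothing more can be done
the job is handed in; nothing more can be done
```

The brake check is done and handed in at about 21 s of the 48 s allowed; no verdict is reported.

- **Third notch:** I pinched the knob, pulled the lever past the red notch and let go. The ratchet then held it by itself: the side picture put the knob within 1 mm of its predicted 0.84 rad position, and the top picture within about 3 mm.
- **Release:** I pressed the green button to its stop at about 11 N and held it. The lever swung fully back to its starting position, and then I lifted off and the button came up.
- **Final pictures:** the lever is at rest, the button is up, the oil bottle and jar stand where they were, and the robot touches nothing.

**Disagreement:** while I pulled, the lever angle worked out from the arm's position read about 0.05 rad higher than the notch. The wrist camera also placed the button about 4 mm from my fitted position. This suggests a few millimetres of offset in my pose estimate. The deepest pull read 0.945 rad, below the 1.04 limit for that notch.

The highest forces I read were about 26 N at the wrist while testing the pawl against the held lever, and about 12 N on the button.

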